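# Wind the egg timer past its top mark and set it to the blue mark

### The job

Set the egg timer: turn its dial clockwise past the red top mark, then back down to the blue mark, and let go. The timer stands loose and swivels unless you push down on the dial while you turn it, so keep it in place (about a finger's width at most) by pushing with about 14 N, never over 18 N, both on the way up and on the way back. Leave the cups, the canister, the plate and the egg cup where they are.

Things in the scene. Friction and masses are not known exactly. Their poses are not given: they have to be found in the camera images.
- timer: Egg timer, loose, a white box 120 x 120 mm, its top face 34 mm above the island, 0.4 kg with its dial (true mass and friction hidden), on four rubber feet 26 mm either side of its centre. Origin: centre of its underside; z up; -x points to its front. On the top, at 38 to 57 mm from the centre, thin black marks every 0.3 rad clockwise from the front (0 mark), a broad blue and a broad red one.
- blue_mark (a point): Middle of the broad blue mark on the timer's top face, 1.5 rad clockwise (seen from above) from the front.
- red_mark (a point): Middle of the broad red mark, the top mark, on the timer's top face, 2.1 rad clockwise (seen from above) from the front.
- timer_dial (a joint): Dial angle, rad, clockwise from above positive: 0 with the pointer at the front mark, 1.5 at blue, 2.1 at red, end stop 2.45; starts between 0.75 and 1.2. It resists with 0.24 N m either way and stays where left. The dial is sprung: it sinks 1 mm per 6 N of push, 5 mm in all. With less than about 11 N of push the whole timer may swivel instead.
- dial_grip (a point): Point on the dial's axis in its black grip bar, 70.5 mm above the island; turns with the dial. The dial is a steel disc 72 mm across, top at 47 mm, carrying an upright bar along this point's x: 60 mm long, 14 mm wide (y), top at 78 mm. The yellow stripe at its -x end is the pointer. Grip the bar across its width from above, TCP at this point (fingertips clear the disc by 4 mm).
- timer_front (a point): Middle of the timer's front (-x) edge, 60 mm from its centre and 30 mm up: shows whether the timer has swivelled or slid.
- island: The island with a white lacquer top at height 0 on which everything stands.
- caddy: Round bamboo caddy, 270 mm across, fixed, its floor 26 mm and its low rim 44 mm high, to the robot's left; holds three cups. Origin: centre of its underside.
- canister: Steel canister with a lid knob, loose, 108 mm across, 168 mm high. Origin: centre of its underside.
- plate: Small green melamine plate, loose, 170 mm across, 16 mm high. Origin: centre of its underside.
- eggcup: Blue ceramic egg cup, loose, 50 mm across, 60 mm high. Origin: centre of its underside.
- eggtray: Wooden tray with three eggs, fixed, 70 x 190 mm, 60 mm high. Origin: centre of its underside.
- cup0: Empty cup of smoky acrylic, one of three alike, loose on the caddy, 68 mm across, 85 mm high. Origin: centre of its underside.
- cup1: Empty cup of smoky acrylic, one of three alike, loose on the caddy, 68 mm across, 85 mm high. Origin: centre of its underside.
- cup2: Empty cup of smoky acrylic, one of three alike, loose on the caddy, 68 mm across, 85 mm high. Origin: centre of its underside.
Not all that is in view belongs to the job. Of the things shaped like the timer, the white one is meant.

How it is judged (in metres and radians):
On the way:
1. the dial has been turned past the red top mark (value of joint timer_dial above 2.11 rad), for 0.1 s.
At the end, for the whole second after the job is handed in: The dial's pointer stands at the blue mark (joint 1.5 within 0.12 rad), the timer stands flat and at rest with its centre and its front edge within 20 mm of where they were (value of joint timer_dial between 1.38 and 1.62 rad and distance of each of timer_front, timer from where it was at the start of the episode below 0.02 m and angle between timer's own z axis and vertical below 0.05 rad and linear speed of timer below 0.01 m/s); the robot touches nothing.
It fails at once if the timer is pressed onto the island with more than 24 N (its own 3 to 5 N included) (contact force between timer and island above 24 N).
It fails at once if the timer swivels, slides or is lifted by more than 20 mm (centre or front edge) (distance of any of timer_front, timer from where it was at the start of the episode above 0.02 m).
It fails at once if a cup, the canister, the plate or the egg cup is moved by more than 20 mm (distance of any of cup0, cup1, cup2, canister, plate, eggcup from where it was at the start of the episode above 0.02 m).
It also fails if it takes over 56 s, if anything falls off the work surface, if the arm or the gripper's body presses on something with over 40 N, if the wrist force passes 120 N, or if a joint passes its speed limit or range.

### The arm

A 6-joint arm with a two-finger parallel gripper is mounted at the origin on the work surface. World frame = base frame: x ahead of the robot, y to its left, z up, the work surface at z = 0. Lengths are in mm, angles in rad, forces in N, time in s.
With the tool pointing down it reaches from about 275 to 850 mm from the base axis. Payload 19 kg.
Tool frame: the origin (TCP) lies between the finger pads, 19 mm behind the fingertips; this is the grasp point; z points along the fingers, y is the line along which they close (so a half turn about z gives the same grasp; the last joint's range is limited). The gripper opens to 85 mm and grips with 20 to 120 N. Pads are 22 mm wide; open, the fingers measure 114 mm over their backs; the gripper's body (76 mm by 85 mm) begins 54 mm behind the grasp point. The pads swing forward as they close: fully open they stand 13 mm farther back than shut.
Start: joints at [0.985, 0.15, 1.437, -0, 1.554, -0.134], TCP at [251.037, 517.275, 249.967] pointing down, gripper open.
Joint ranges: [-2.8, 2.8], [-0.68, 2.1], [0.12, 2.68], [-1.39, 4.53], [0.16, 2.79], [-2.81, 2.81]. Speed limits (rad/s): [1.89, 1.89, 2.22, 3.01, 3.01, 3.01].

### API

Orientations are given as a rotation vector (axis times angle).
In Python, from cell import ctrl, kin, optics gives the robot as it stands. The module is installed in compiled form; this text tells all that it offers. Calls block until the motion is done:
- ctrl.move_pose(position, orientation): joint-space move of the TCP to a pose.
- ctrl.move_l(position, vel=150, orientation=None): straight line of the TCP; orientation=None keeps the orientation; vel is the mean speed in mm/s.
- ctrl.movej(angles): joint-space move.
- ctrl.set_gripper(opening, f_grip=None): opening from 0.0 (shut) to 1.0 (fully open); f_grip is the grip in N (None keeps the last); returns when the fingers have stopped.
- ctrl.pause(seconds).
- kin.ik(position, orientation): joint angles nearest the present ones, or None.
- ctrl.sense(): the state.
- optics.read_camera(name): name is "scene" or "top"; returns a dict with "image" (420x560x3 uint8, blue, green, red), "mtx" (3x3 intrinsics, pixels), "R" (3x3) and "t" (3): a world point X has camera coordinates R X + t. Camera axes: x right, y down, z forward; pixel columns grow to the right and rows downward; lengths in mm; the calibration is good to about 2 mm. A picture is of the moment at which its call begins. There is no depth.
A pose or a line that the arm cannot do raises ctrl.MotionError and nothing moves.
- ctrl.finish_job(): hands the job in; it is judged then, once.
Trained networks look in a picture, given as the dict that the camera call returned (one of the last four; its "shot" number tells which), for a name from the list of things; names that differ only in an ending like _2 or _b are one class to them, and where a whole thing is asked for, a point or a joint stands for the part that bears it (a point fixed in the world has none). Each returns a list of dicts, best first, with "p" (0 to 1); they miss things now and then, are a little off and sometimes report something else, mostly with a low value. They report only what shows in the picture. A call takes as long as a camera call. They do not tell look-alikes from the thing itself.
- optics.boxes_of(thing, picture): "bbox" ([left, top, right, bottom] in pixels, round what is visible of it).
- optics.silhouettes(thing, picture): "region" (420x560 bool, what is visible of it) and "bbox" ([left, top, right, bottom] in pixels, round what is visible of it).
The state is a dict: "time": time; "joint_pos": joint angles; "qvel": joint speeds; "joint_efforts": joint torques, N m; "eef_pos": TCP position; "ee_rot": TCP orientation; "ft_force": force on the tool from outside, world axes, zero at the start; "moment": the same for the moment, N m; "gripper_width": opening from 0.0 (shut) to 1.0 (fully open); "finger_force": force on a finger pad.
Only numpy, scipy, OpenCV 4.12 (cv2) and the standard library are available. Lean on these libraries where they do the work, as an engineer would, in place of code of your own. Each camera call takes 0.05 s, during which the arm holds its last target. There are 200 camera calls.

## Working session

There is one attempt and no reset: what is moved stays moved. The work goes in short steps, each a Python script; the robot and the scene stay as the last script left them, time stands still between calls to the robot, and variables do not carry over. Pictures are saved under pics/ and viewed, at most 10 in all, crops included, and the job is handed in when it is done.

```bash
mkdir -p pics
python3 - <<'E'
from cell import ctrl,kin,optics
import cv2,numpy as np
for n in("scene","top"):
    p=optics.read_camera(n); cv2.imwrite(f"pics/{n}0.png",p["image"])
    np.savez(f"{n}.npz",mtx=p["mtx"],R=p["R"],t=p["t"],image=p["image"])
    for th in("timer","timer_dial","dial_grip"):
        print(n,th,[(round(d["p"],2),np.round(d["bbox"]).tolist()) for d in optics.boxes_of(th,p)])
    print(p["mtx"].tolist(),np.round(p["R"],3).tolist(),p["t"])
s=ctrl.sense();print(s)
E
```

```text
scene timer [(0.96, [172.0, 125.0, 219.0, 167.0]), (0.88, [350.0, 125.0, 386.0, 165.0]), (0.8, [261.0, 222.0, 307.0, 266.0]), (0.68, [264.0, 163.0, 306.0, 202.0])]
scene timer_dial [(0.87, [271.0, 226.0, 297.0, 250.0]), (0.81, [273.0, 169.0, 299.0, 190.0]), (0.78, [185.0, 130.0, 205.0, 148.0]), (0.78, [358.0, 126.0, 381.0, 151.0]), (0.41, [259.0, 220.0, 312.0, 267.0])]
scene dial_grip [(0.97, [272.0, 225.0, 297.0, 249.0]), (0.9, [355.0, 126.0, 382.0, 150.0]), (0.8, [187.0, 128.0, 205.0, 148.0]), (0.39, [263.0, 222.0, 311.0, 267.0]), (0.23, [344.0, 189.0, 434.0, 267.0])]
[[487.5625610828755, 0.0, 288.14259602286654], [0.0, 487.5625610828755, 205.45945570550302], [0.0, 0.0, 1.0]] [[-0.049, 0.999, -0.008], [0.855, 0.038, -0.518], [-0.517, -0.032, -0.855]] [  -9.55025058 -392.89175344 1796.08935543]
top timer [(0.97, [258.0, 156.0, 313.0, 208.0]), (0.79, [264.0, 230.0, 313.0, 284.0]), (0.71, [159.0, 290.0, 208.0, 341.0]), (0.65, [368.0, 285.0, 431.0, 340.0])]
top timer_dial [(0.9, [170.0, 304.0, 196.0, 328.0]), (0.88, [390.0, 302.0, 416.0, 328.0]), (0.7, [275.0, 244.0, 300.0, 269.0]), (0
[... 438 characters left out ...]
, 'joint_pos': array([ 9.85041122e-01,  1.50540199e-01,  1.43750629e+00, -4.17798598e-05,
        1.55383206e+00, -1.34029947e-01]), 'qvel': array([ 2.10189962e-03, -1.78201012e-03, -7.47633215e-04,  1.35660762e-03,
        6.35743467e-05,  2.22446247e-03]), 'joint_efforts': array([-1.67120415e-03, -7.12099457e+01, -5.70526528e+01, -1.66593204e-04,
        2.71030542e-03, -1.89014747e-05]), 'eef_pos': array([251.00025829, 517.23879156, 249.89071338]), 'ee_rot': array([-7.03535874e-01, -3.06174044e+00,  4.43411099e-04]), 'ft_force': array([ 0.36283712, -0.00363816,  0.13459008]), 'moment': array([-0.02211793,  0.00569298, -0.01029849]), 'finger_force': 0.0, 'gripper_width': 0.999320177275574}
```

View pics/scene0.png

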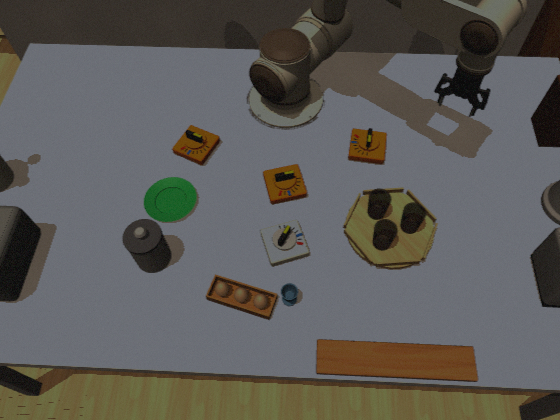

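View pics/top0.png

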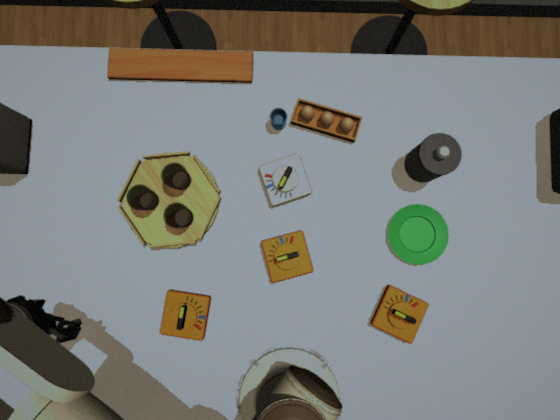

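Candidates in the top picture are white (285,180), orange (287,257), orange (186,315) and orange (400,313). The white one at (285,180) fits, since the task says the white one is meant. In the scene picture it is at (285,242). I'll confirm it in a crop rectified at the height of its top face.

```bash
cat > h.py <<'E'
import numpy as np,cv2
def proj(p,X):
    c=np.asarray(X,float)@p["R"].T+p["t"]; u=c@p["mtx"].T; return u[...,:2]/u[...,2:]
def ray(p,uv,z):
    d=p["R"].T@np.linalg.solve(p["mtx"],[*uv,1]); o=-p["R"].T@p["t"]
    return o+d*(z-o[2])/d[2]
def rect(p,c,z,half=90,s=3):   # up = +x, right = -y
    n=2*half*s; w=np.array([[c[0]+half,c[1]+half,z],[c[0]+half,c[1]-half,z],[c[0]-half,c[1]-half,z],[c[0]-half,c[1]+half,z]])
    H=cv2.getPerspectiveTransform(proj(p,w).astype(np.float32),np.float32([[0,0],[n,0],[n,n],[0,n]]))
    return cv2.warpPerspective(p["image"],H,(n,n),flags=cv2.INTER_CUBIC)
E
python3 - <<'E'
from h import *
T=dict(np.load("top.npz"));S=dict(np.load("scene.npz"))
c=ray(T,(285.5,180.5),34);print(c,ray(S,(285,243),34))
c=np.round(c);print(c)
a=[cv2.resize(rect(p,c,34,70,3)[:, :],(400,400)) for p in(T,S)]
o=np.hstack(a);o=cv2.convertScaleAbs(o,alpha=1.5)
for k in range(0,141,20):
    v=int(k/140*400)
    cv2.putText(o,str(k-70),(v,10),0,.35,(0,200,0),1);cv2.putText(o,str(70-k),(0,v+4),0,.35,(0,200,0),1)
cv2.imwrite("pics/rect.png",o)
E
```

```text
[595.92710464  24.27379721  34.        ] [609.66799178  30.30937789  34.        ]
[596.  24.  34.]
```

View pics/rect.png

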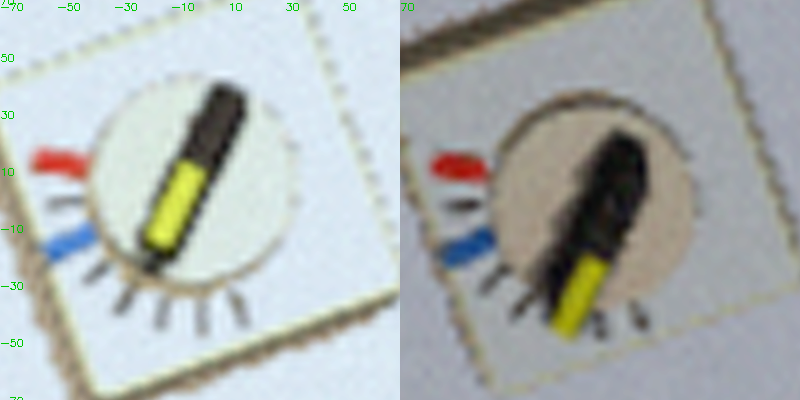

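The crop confirms the white timer. Its red mark is at (60,163), blue at (70,242) and the 0 mark at (238,308), with the yellow pointer end at (158,245). The dial is at roughly 0.76 rad. Next I'll fit the pose and check joint 6's range.

Run:
```python
from h import *
from cell import ctrl,kin
from scipy.optimize import least_squares
from scipy.spatial.transform import Rotation as Ro
T=dict(np.load("top.npz"));S=dict(np.load("scene.npz"))
def w(u,v): return np.array([596+70-v/400*140, 24+70-u/400*140])
A=[0,.3,.6,.9,1.2,1.5,1.8,2.1]
L=[(238,308),(201,318),(162,311),(124,300),(96,272),(70,242),(66,203),(60,163)]
Rr=[(240,315),(202,327),(None,),(124,305),(95,279),(68,245),(64,205),(60,166)]
def fit(M,cor):
    def f(p):
        cx,cy,y=p;R=np.array([[np.cos(y),-np.sin(y)],[np.sin(y),np.cos(y)]]);r=[]
        for a,m in zip(A,M):
            if len(m)<2: continue
            q=R.T@(w(*m)-p[:2]); u=np.array([-np.cos(a),np.sin(a)]); n=np.array([u[1],-u[0]])
            r.append(q@n)
            if a in(1.5,2.1): r.append(q@u-47.5)
        r+=list(R.T@(w(*cor)-p[:2])-[-60,60]); return r
    s=least_squares(f,[596,24,.3]);print(s.x,np.round(s.fun,1));return s.x
a=fit(L,(95,397));b=fit(Rr,(95,396)); c=(a+b)/2
# bar direction from the top camera at z=78 (stripe ends), and yellow mask
img=rect(T,c[:2],78,70,3); h=cv2.cvtColor(img,cv2.COLOR_BGR2HSV)
def pca(m):
    n,l,st,ce=cv2.connectedComponentsWithStats(m.astype(np.uint8)); k=1+st[1:,4].argmax()
    (x,y),wh,_=r=cv2.minAreaRect(np.argwhere(l==k)[:,::-1].astype(np.float32)); B=cv2.boxPoints(r)
    e=[B[1]-B[0],B[2]-B[1]]; e=max(e,key=np.linalg.norm); return np.array([c[0]+70-y/3,c[1]+70-x/3]),np.array(wh)/3,np.arctan2(-e[0],-e[1])
yel=(h[...,0]>22)&(h[...,0]<40)&(h[...,1]>120)&(h[...,2]>90)
blk=(h[...,2]<95); rr=np.hypot(*(np.indices(blk.shape)-210)); blk&=rr<36*3
for n,m in(("yel",yel),("bar",blk|(yel&(rr<108)))):
    ce,wh,th=pca(m); al=th-c[2]; print(n,ce,wh,"world ang",th,"dial",(-al)%np.pi)
```

```text
[6.01816735e+02 2.64126040e+01 3.63175693e-01] [ 0.8  0.2  0.1 -0.1 -0.3 -0.5  0.2 -0.9 -0.7 -0.4  2.3 -1.3]
[6.01115219e+02 2.64089467e+01 3.66098411e-01] [ 0.9  0.2 -0.5 -1.2 -0.4  1.  -0.6 -0.9 -0.4  3.5 -1.5]
yel [587.38991678  32.74851338] [10.67686971 29.73866526] world ang -0.43833655 dial 0.8029736031643655
bar [597.66356791  26.79280456] [17.0661176 64.7161967] world ang -0.45510077 dial 0.8197378267399575
```

```bash
cat >> h.py <<'E'
from scipy.spatial.transform import Rotation as Ro
C=np.array([601.2,26.4]); PSI=-0.44
def ori(psi): return (Ro.from_euler('z',psi)*Ro.from_euler('x',np.pi)).as_rotvec()
E
python3 - <<'E'
from h import *
from cell import ctrl,kin
for off in(0,np.pi):
    for d in(0,-.7,-1.45):
        q=kin.ik([*C,70.5],ori(PSI+off+d)); print(off,d,None if q is None else np.round(q,2))
off=0
q=[kin.ik([*C,70.5],ori(PSI+o-1.45)) for o in(0,np.pi)]
E
```

```text
0 0 [-0.08  0.33  1.6  -0.    1.22  1.93]
0 -0.7 [-0.08  0.33  1.6  -0.    1.22  2.63]
0 -1.45 None
3.141592653589793 0 [-0.08  0.33  1.6   0.    1.22 -1.21]
3.141592653589793 -0.7 [-0.08  0.33  1.6   0.    1.22 -0.51]
3.141592653589793 -1.45 [-0.08  0.33  1.6   0.    1.22  0.24]
```

```bash
sed -i 's/PSI=-0.44/PSI=np.pi-0.44/' h.py
python3 - <<'E'
from h import *
from cell import ctrl,kin,optics
ctrl.move_pose([*C,250],ori(PSI))
ctrl.move_l([*C,120],150)
ctrl.set_gripper(0.55,60)
ctrl.move_l([*C,70.5],60)
ctrl.pause(.3)
s=ctrl.sense();print(s["time"],s["eef_pos"],s["ft_force"],s["moment"])
p=optics.read_camera("scene");a=p["image"][200:290,230:350]
p=optics.read_camera("top");b=p["image"][130:220,225:345]
cv2.imwrite("pics/pre.png",cv2.resize(np.hstack([a,b]),(800,300),interpolation=cv2.INTER_CUBIC))
E
```

```text
5.3167 [601.27942642  26.3997604   70.72221923] [-0.25753618  0.62269241 -0.6381076 ] [-0.02692204 -0.01680267  0.00201316]
```

View pics/pre.png

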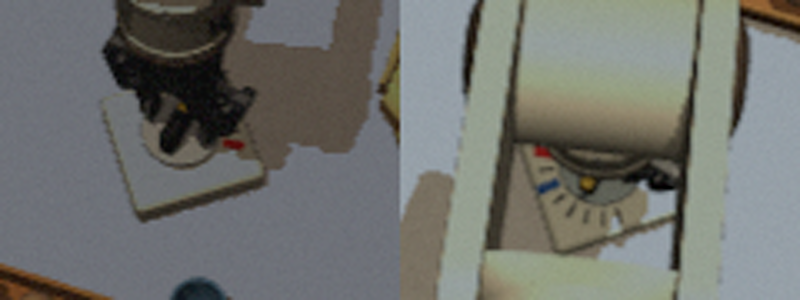

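The fingers straddle the bar, with the left crop showing it between them at about (175,130), and nothing is in contact yet. I'll close and ease into the push.

Run:
```python
from h import *
from cell import ctrl
ctrl.set_gripper(0,60); ctrl.pause(.2)
s=ctrl.sense();f0=s["ft_force"];print(s["time"],s["eef_pos"],f0,s["moment"],s["gripper_width"],s["finger_force"])
z=70.5
while s["ft_force"][2]<13.5 and z>66.5:
    z-=.4; ctrl.move_l([*C,z],10); ctrl.pause(.15); s=ctrl.sense(); print(round(z,2),s["eef_pos"][2].round(2),s["ft_force"].round(2),s["moment"].round(3))
print(s["time"])
```

```text
6.0083 [601.20110067  26.37836385  70.53878352] [-1.03413578 -0.83907705  0.43827812] [-0.15098696  0.10231347 -0.05896013] 0.15031074836560956 60.20223319530487
70.1 70.16 [-1.5  -1.13  2.55] [-0.196  0.228  0.021]
69.7 69.82 [-1.38 -1.25  5.52] [-0.252  0.436 -0.079]
69.3 69.55 [-2.61 -0.98  6.97] [-0.248  0.532 -0.042]
68.9 69.29 [-3.49 -0.87  9.62] [-0.279  0.633 -0.053]
68.5 68.97 [-4.25 -1.68 10.17] [-0.166  0.807 -0.02 ]
68.1 68.73 [-4.77 -1.52 12.41] [-0.245  0.847 -0.045]
67.7 68.44 [-5.72 -1.31 12.87] [-0.303  1.045 -0.062]
67.3 68.14 [-5.97 -1.04 15.43] [-0.245  1.152 -0.062]
9.2083
```

```bash
cat > turn.py <<'E'
from h import *
from cell import ctrl
import json
def turn(st,goal,step=.06):
    d,z,x,y=st
    n=int(np.ceil(abs(goal-d)/step)); fz=None
    for i,dd in enumerate(np.linspace(d,goal,n+1)[1:]):
        ctrl.move_l([x,y,z],20,ori(PSI-dd)) ; s=ctrl.sense(); F=np.array(s["ft_force"])
        for _ in range(3): ctrl.pause(.02); F=F+ctrl.sense()["ft_force"]
        F/=4; err=14-F[2]
        z-=np.clip(.08*err,-.25,.25)
        x=np.clip(x+.06*F[0],C[0]-3,C[0]+3); y=np.clip(y+.06*F[1],C[1]-3,C[1]+3)
        st=[dd,z,x,y]; json.dump(st,open("st.json","w"))
        e=s["eef_pos"]; yaw=Ro.from_rotvec(s["ee_rot"]).as_matrix()
        act=(PSI-np.arctan2(yaw[1,0],yaw[0,0])+np.pi)%(2*np.pi)-np.pi
        print(round(s["time"],2),round(dd,2),round(act,3),e.round(2),F.round(1),"Mz",s["moment"][2].round(2))
        if F[2]>17.2 or F[2]<9.5: print("STOP");break
    return st
E
python3 - <<'E'
from turn import *
st=turn([0,67.5,*C],.24,.04)
E
```

```text
9.46 0.04 0.04 [601.29  26.34  68.29] [-6.  -2.1 13.9] Mz 0.09
9.76 0.08 0.08 [601.21  26.22  68.41] [-3.5 -1.2 13. ] Mz 0.06
10.06 0.12 0.12 [601.13  26.16  68.4 ] [-3.1 -1.2 13.4] Mz 0.15
10.36 0.16 0.16 [601.06  26.07  68.39] [-2.1 -1.9 13.7] Mz 0.08
10.66 0.2 0.2 [600.99  26.02  68.4 ] [-1.9 -0.5 13.3] Mz 0.07
10.96 0.24 0.24 [600.92  25.98  68.35] [-1.7 -1.2 13.2] Mz 0.04
```

Run:
```python
from h import *
from cell import ctrl,optics
o=[]
S=dict(np.load("scene.npz"));T=dict(np.load("top.npz"))
for n,p0 in(("scene",S),("top",T)):
    p=optics.read_camera(n); o.append(np.vstack([rect(p0,C,34,75,2),rect(p,C,34,75,2)]))
cv2.imwrite("pics/mid.png",cv2.convertScaleAbs(np.hstack(o),alpha=1.5))
print(np.mean([ctrl.sense()["moment"]],0),ctrl.sense()["ft_force"])
```

```text
[-0.1209775   0.29140683  0.08948849] [-1.91521646 -0.86051515 13.41204315]
```

View pics/mid.png

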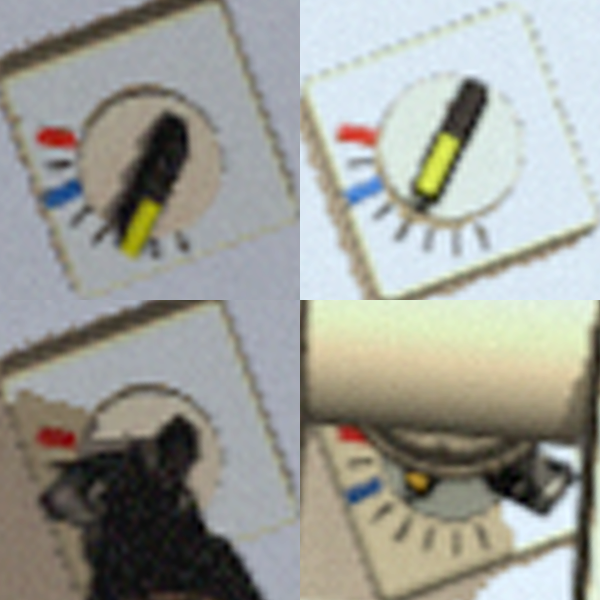

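The timer has not swivelled: its 0 mark, red mark and front-left corner sit within about 1–2 mm of the first picture. The yellow pointer has moved towards blue. I'll go on past red.

Run:
```python
from turn import *
st=turn(json.load(open("st.json")),1.48,.05)
ctrl.pause(.2)
```

```text
11.36 0.29 0.29 [600.86  25.9   68.32] [-1.5 -0.9 14. ] Mz 0.06
11.66 0.34 0.339 [600.82  25.83  68.37] [-1.1 -0.9 13.4] Mz 0.08
11.96 0.39 0.389 [600.72  25.78  68.29] [-1.3 -1.  14.1] Mz 0.0
12.26 0.44 0.439 [600.66  25.72  68.31] [-1.  -1.1 14.1] Mz 0.05
12.56 0.49 0.488 [600.59  25.63  68.3 ] [-1.9 -1.3 14.2] Mz 0.06
12.86 0.54 0.538 [600.5   25.58  68.33] [-1.3 -0.8 13.8] Mz 0.03
13.16 0.59 0.588 [600.44  25.53  68.31] [-1.  -1.1 14. ] Mz 0.04
13.46 0.64 0.637 [600.35  25.48  68.33] [-0.9 -0.6 13.7] Mz 0.07
13.76 0.69 0.687 [600.27  25.44  68.29] [-1.8 -0.5 14.2] Mz -0.0
14.06 0.74 0.736 [600.19  25.41  68.33] [-1.2 -1.2 13.6] Mz 0.05
14.36 0.79 0.786 [600.1   25.36  68.29] [-1.4 -0.9 14.5] Mz 0.08
14.66 0.84 0.836 [600.01  25.33  68.31] [-0.8 -0.4 13.7] Mz 0.0
14.96 0.88 0.885 [599.95  25.3   68.3 ] [-1.9 -0.4 14.3] Mz 0.07
15.26 0.93 0.935 [599.85  25.27  68.31] [-2.  -0.5 14.3] Mz 0.04
15.56 0.98 0.984 [599.74  25.24  68.34] [-0.9 -0.7 14. ] Mz 0.05
15.86 1.03 1.034 [599.65  25.24  68.32] [-1.6 -0.4 14. ] Mz 0.01
16.16 1.08 1.083 [599.56  25.22  68.34] [-1.6  0.1 14.8] Mz 0.1
16.46 1.13 1.133 [599.46  25.19  68.36] [-1.4 -0.5 13.8] Mz 0.02
16.76 1.18 1.183 [599.37  25.22  68.32] [-1.3 -0.2 14.4] Mz 0.06
17.06 1.23 1.232 [599.28  25.2   68.37] [-2.  -0.1 13.4] Mz 0.06
17.36 1.28 1.282 [599.19  25.23  68.34] [-1.2 -0.2 14. ] Mz 0.0
17.66 1.33 1.331 [599.11  25.22  68.36] [-1.6 -0.3 13.8] Mz 0.05
17.96 1.38 1.381 [599.    25.25  68.32] [-1.3  0.5 13.5] Mz 0.02
18.26 1.43 1.431 [598.92  25.27  68.28] [-1.6  0.5 14.4] Mz 0.01
18.56 1.48 1.48 [598.83  25.28  68.28] [-2.1  0.4 14. ] Mz 0.17
```

Run:
```python
from h import *
from cell import ctrl,optics
o=[]
for n in("scene","top"):
    p=optics.read_camera(n); o.append(rect(p,C,34,75,2)); o.append(rect(p,C,70,75,2))
cv2.imwrite("pics/red.png",cv2.convertScaleAbs(np.vstack([np.hstack(o[:2]),np.hstack(o[2:])]),alpha=1.7))
```

```text
(no output)
```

View pics/red.png

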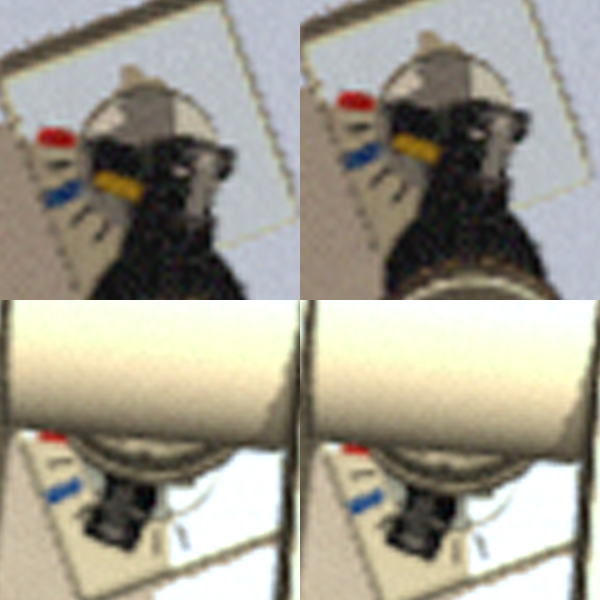

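The timer is still in place, with red at (55,137) and blue at (62,193). The pointer stripe at (415,147) points past red, so the dial is at about 2.25. Turning back to blue.

```bash
sed -i 's/\.06\*F/0*F/g' turn.py
python3 - <<'E'
from turn import *
st=turn(json.load(open("st.json")),.70,.05)
E
```

```text
19.16 1.43 1.431 [598.91  25.27  68.29] [-1.6  0.1 13.8] Mz -0.14
19.46 1.38 1.382 [599.    25.26  68.32] [-1.4  0.3 14.3] Mz -0.06
19.76 1.33 1.333 [599.06  25.24  68.36] [-1.   0.  13.9] Mz -0.04
20.06 1.28 1.285 [599.12  25.26  68.35] [ 0.1 -0.2 13.5] Mz -0.05
20.36 1.24 1.236 [599.21  25.23  68.4 ] [ 0.4 -0.1 13.4] Mz -0.05
20.66 1.19 1.187 [599.26  25.22  68.35] [ 1.   0.1 13.5] Mz -0.06
20.96 1.14 1.138 [599.34  25.23  68.37] [ 1.3 -0.2 13.4] Mz -0.07
21.26 1.09 1.09 [599.42  25.23  68.35] [ 1.3  0.2 13.9] Mz -0.05
21.56 1.04 1.041 [599.51  25.22  68.4 ] [ 2.3  0.  13.9] Mz -0.05
21.86 0.99 0.992 [599.55  25.22  68.42] [ 2.9  0.3 13.5] Mz -0.1
22.16 0.94 0.943 [599.63  25.23  68.39] [ 3.4 -0.  13.6] Mz -0.08
22.46 0.9 0.895 [599.69  25.25  68.42] [ 3.6  0.6 13.4] Mz -0.07
22.76 0.85 0.846 [599.78  25.25  68.41] [ 4.9  0.8 13.3] Mz 0.0
23.06 0.8 0.797 [599.83  25.31  68.36] [ 4.5  1.  13.3] Mz -0.11
23.36 0.75 0.748 [599.93  25.31  68.37] [ 4.9  0.8 13.6] Mz -0.1
23.66 0.7 0.7 [599.97  25.33  68.38] [ 5.8  1.8 13.9] Mz 0.0
```

Run:
```python
from turn import *
from cell import optics
d,z,x,y=json.load(open("st.json"))
while ctrl.sense()["ft_force"][2]>4 and z<71:
    z+=.4; ctrl.move_l([x,y,z],10); ctrl.pause(.1)
print(z,ctrl.sense()["ft_force"])
ctrl.set_gripper(.55); s=ctrl.sense(); print(s["ft_force"],s["gripper_width"])
ctrl.move_l([x,y,160],60)
ctrl.move_pose([420,250,280],ori(PSI-d))
S=dict(np.load("scene.npz"));T=dict(np.load("top.npz"));o=[]
for n,p0 in(("scene",S),("top",T)):
    p=optics.read_camera(n); np.savez(n+"_end.npz",**{k:p[k] for k in("image","mtx","R","t")})
    o.append(np.hstack([rect(p0,C,34,75,2),rect(p,C,34,75,2)]))
cv2.imwrite("pics/end.png",cv2.convertScaleAbs(np.vstack(o),alpha=1.5))
print(ctrl.sense()["time"])
```

```text
69.52738956572375 [6.03777064 1.2287954  3.74355927]
[-1.45326669 -0.23014864 -0.15600455] 0.5509830608362246
29.525
```

View pics/end.png

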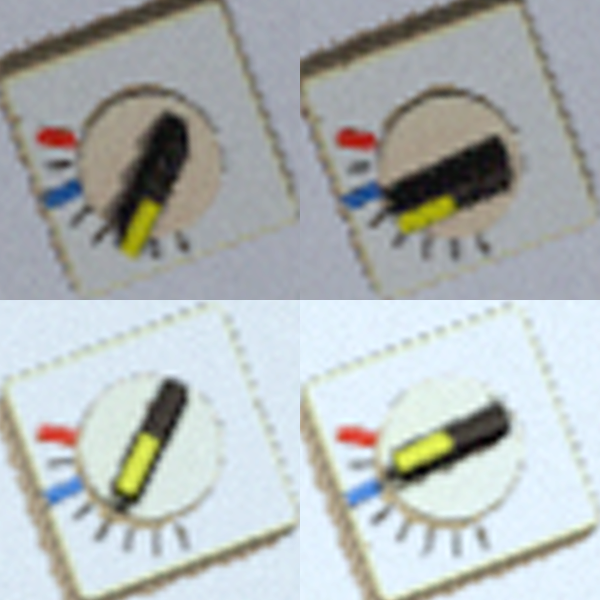

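The timer is unmoved and the pointer at (425,455) lines up with the blue mark at (362,493). I'll measure the angle before handing in.

Run:
```python
from h import *
for n in("top","top_end"):
    img=rect(dict(np.load(n+".npz")),C,78,45,6);h=cv2.cvtColor(img,cv2.COLOR_BGR2HSV)
    m=(h[...,0]>22)&(h[...,0]<40)&(h[...,1]>120)&(h[...,2]>90)
    q=np.argwhere(m).astype(float);q-=q.mean(0);v=np.linalg.svd(q,full_matrices=False)[2][0];v*=np.sign(v[0])
    print(n,np.arctan2(-v[1],v[0])+.36)
```

```text
top 0.8070425899118093
top_end 1.505365053187596
```

```bash
python3 -c "
from cell import ctrl
print(ctrl.finish_job())"
```

```text
the job is handed in; nothing more can be done
None
```

The job is handed in, verdict not shown: by my measurements the dial went past red to about 2.25 rad and back to about 1.51 rad (blue is 1.5), under about 13–15 N of push, and the timer moved no more than about 2 mm.

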